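Return the spherometer bells to their graded board

ROBOT

A 6-joint arm with a two-finger parallel gripper is mounted at the origin on a cart in front of the work surface, level with it; the furniture and walls round the work are solid. World frame = base frame: x ahead of the robot, y to its left, z up, the work surface at z = 0. Lengths are in m, angles in rad, forces in N, time in s.
With the tool pointing down it reaches from about 0.35 to 0.85 m from the base axis. Payload 8.1 kg.
Tool frame: the origin (TCP) lies between the finger pads; the fingertips stand 11 mm ahead of it and the grasp point (between the pads) lies 8 mm behind it (tips_ahead is the z of the fingertips in the tool frame, in m); z points along the fingers, y is the line along which they close (so a half turn about z gives the same grasp; the last joint's range is limited). The gripper opens to 93 mm and grips with 3 to 60 N. Pads are 15 mm wide; open, the fingers measure 128 mm over their backs; the gripper's body (75 mm by 188 mm) begins 65 mm behind the grasp point.
Start: joints at [1.11, 0.13, 1.488, -0, 1.523, -0.085], TCP at [0.22, 0.558, 0.23] pointing down, gripper open.
Joint ranges: [-2.96, 2.96], [-0.89, 2.26], [0.02, 2.5], [-1.34, 4.48], [0, 2.73], [-2.66, 2.66]. Speed limits (rad/s): [2.39, 2.39, 2.79, 3.14, 3.14, 3.14].

INTERFACE

Orientations are given as a rotation vector (axis times angle).
In Python, from plant import read_state, read_camera, close_job, tips_ahead gives the robot as it stands. The module is installed in compiled form; this text tells all that it offers.
- The arm moves only by the tool move_arm, never from a script. Its argument "plan" is a list of rows, each a list of 7 numbers: the turn, a rotation vector about the tool's x, y, z in units of 6 degrees (1.0 is 6 degrees), then the shift along the tool's x, y, z in units of 25 mm (1.0 is 25 mm), then the finger opening in mm, from 0 to 93. A call has exactly 10 rows; each row shifts and turns the commanded pose from where the row before left it, along the tool's axes as they then stand; what a row does not reach is not made up. A row lasts 1/10 s, in which the tool goes at most 50 mm and 8.59 degrees, less where a joint would pass 70% of its speed; a pose out of reach is approached as far as the arm can. A call is refused whole if a number of a shift passes 1 or a number of a turn 1, either way. A call with a gripper value outside its range is refused whole. The fingers move at their own pace and stop on an object; "force" is the grip in N (left out, the last holds). Time passes only in rows, so rows that do not move let the fingers close, or fill a call up. It gives the time, the measured TCP pose, the force, the opening and the grip force at its end, in the units of the state.
- read_state(): the state, without advancing time (a new reading comes with each control period).
- read_camera(name): name is "side" or "top" or "wrist"; returns a dict with "frame" (400x640x3 uint8, red, green, blue), "z_map" (400x640 float32, m along the optical axis (not along the pixel's ray), 0 where there is no reading), "fx", "fy", "cx", "cy" (pixels), "rvec" (rotation vector, rad) and "tvec" (3), from world to camera coordinates, as OpenCV has them. Camera axes: x right, y down, z forward; pixel columns grow to the right and rows downward; lengths in m; the calibration is good to about 2 mm. A picture is of the moment at which its call begins.
- close_job(): hands the job in; it is judged then, once.
The state is a dict: "t": time; "q": joint angles; "dq": joint speeds; "joint_torque": joint torques, N m; "tool_pos": TCP position; "orientation": TCP orientation; "force": force on the tool from outside, world axes, zero at the start; "wrist_torque": the same for the moment, N m; "opening": finger opening in m; "gripper_force": force on a finger pad.
Only numpy, scipy, OpenCV 4.12 (cv2) and the standard library are available. Lean on these libraries where they do the work, as an engineer would, in place of code of your own. Each camera call takes 0.05 s, during which the arm holds its last target. There are 200 camera calls.

TASK

Put the four steel spherometer bells back on the wooden storage board in order of size: the smallest bell over the smallest black stud and so on up to the largest bell over the largest stud, each upright with its rim fully down on the board. Lower them gently, since a dropped bell spoils its ground measuring rim, and leave the dial gauge and the loupe where they are.

Things in the scene. Friction and masses are not known exactly. Their poses are not given: they have to be found in the camera images.
- bell_1: the smallest of four loose steel spherometer bells: an open-bottomed cup with a round neck on top, standing on its rim. Skirt 29 mm outside and 21 mm inside diameter, 20 mm high (inside 16 mm deep); neck 22 mm diameter, from 20 to 50 mm above the rim, the place to grip. Origin: on the axis at the rim (underside); z up along the axis.
- bell_2: the second smallest of four loose steel spherometer bells: an open-bottomed cup with a round neck on top, standing on its rim. Skirt 41 mm outside and 33 mm inside diameter, 20 mm high (inside 16 mm deep); neck 22 mm diameter, from 20 to 50 mm above the rim, the place to grip. Origin: on the axis at the rim (underside); z up along the axis.
- bell_3: the second largest of four loose steel spherometer bells: an open-bottomed cup with a round neck on top, standing on its rim. Skirt 53 mm outside and 45 mm inside diameter, 20 mm high (inside 16 mm deep); neck 22 mm diameter, from 20 to 50 mm above the rim, the place to grip. Origin: on the axis at the rim (underside); z up along the axis.
- bell_4: the largest of four loose steel spherometer bells: an open-bottomed cup with a round neck on top, standing on its rim. Skirt 65 mm outside and 57 mm inside diameter, 20 mm high (inside 16 mm deep); neck 22 mm diameter, from 20 to 50 mm above the rim, the place to grip. Origin: on the axis at the rim (underside); z up along the axis.
- stud_1: the smallest of four black studs in a row on the fixed wooden board (296 x 88 mm, top at z = 14 mm). 12 mm diameter, 11 mm high, top 5 mm chamfered by 4 mm; fits the smallest bell with 9 mm play. Origin: stud's axis at the board's top, where the rim rests; x along the row to the larger studs. Spacing from the smallest up: 64, 72, 82 mm.
- stud_2: the second smallest of four black studs in a row on the fixed wooden board (296 x 88 mm, top at z = 14 mm). 24 mm diameter, 11 mm high, top 5 mm chamfered by 4 mm; fits the second smallest bell with 9 mm play, too wide for smaller bells. Origin: stud's axis at the board's top, where the rim rests; x along the row to the larger studs. Spacing from the smallest up: 64, 72, 82 mm.
- stud_3: the second largest of four black studs in a row on the fixed wooden board (296 x 88 mm, top at z = 14 mm). 36 mm diameter, 11 mm high, top 5 mm chamfered by 4 mm; fits the second largest bell with 9 mm play, too wide for smaller bells. Origin: stud's axis at the board's top, where the rim rests; x along the row to the larger studs. Spacing from the smallest up: 64, 72, 82 mm.
- stud_4: the largest of four black studs in a row on the fixed wooden board (296 x 88 mm, top at z = 14 mm). 48 mm diameter, 11 mm high, top 5 mm chamfered by 4 mm; fits the largest bell with 9 mm play, too wide for smaller bells. Origin: stud's axis at the board's top, where the rim rests; x along the row to the larger studs. Spacing from the smallest up: 64, 72, 82 mm.
- gauge: bystander: the loose dial gauge head, a black and steel round dial 56 mm in diameter and 21 mm high lying face up, with a short steel stem; origin under the dial's centre
- loupe: bystander: the loose black eye loupe, a round cup 35 mm in diameter and 32 mm high; origin at the centre of its underside
Mind the look-alikes: they are no part of the job. Leave any green look-alike of the bell_1 alone.

How it is judged:
By the outcome, as a careful person would: the job done as asked, in the order asked, and still so for the second after the job is handed in, with the robot touching nothing.
It also fails if it takes over 99 s, if anything falls off the work surface, if the arm or the gripper's body presses on something with over 40 N, if the wrist force passes 120 N, or if a joint passes its speed limit or range.

## Working session

There is one attempt and no reset: what is moved stays moved. The work goes in short steps, Python scripts to look and compute and a tool call to move; the robot and the scene stay as the last step left them, time stands still between calls to the robot, and variables do not carry over. Pictures are saved under pics/ and viewed, at most 14 in all, crops included, and the job is handed in when it is done.

Besides the shell and the picture viewer there is one more tool, called after "Call:" in YAML: its name, and indented under it one key for each argument. move_arm: Moves the arm, as the interface text tells. Its arguments: {"type":"object","properties":{"plan":{"type":"array","items":{"type":"array","items":{"type":"number"}}},"force":{"type":"number"}},"required":["plan"]}

```bash
mkdir -p pics
cat > h.py <<'E'
import numpy as np, cv2, json
from plant import *
def cam(n,save=None):
    c=read_camera(n)
    if save: cv2.imwrite('pics/'+save,c['frame'][...,::-1])
    np.savez('last_%s.npz'%n,**{k:np.array(v) for k,v in c.items()})
    return c
def points(c):
    R=cv2.Rodrigues(np.array(c['rvec'],float))[0];t=np.array(c['tvec'],float).reshape(3)
    v,u=np.mgrid[0:400,0:640];z=c['z_map'].astype(float)
    P=np.stack([(u-c['cx'])/c['fx']*z,(v-c['cy'])/c['fy']*z,z],-1)
    W=(P-t)@R; W[z==0]=np.nan
    return W
E
python3 - <<'E'
from h import *
s=read_state();print({k:np.round(v,3).tolist() for k,v in s.items()},tips_ahead)
for n in('top','side','wrist'):
    c=cam(n,n+'0.png');R=cv2.Rodrigues(np.array(c['rvec'],float))[0];print(n,c['fx'],c['cx'],c['cy'],(-R.T@np.array(c['tvec']).reshape(3)).round(3),R.round(2).tolist())
E
```

```text
{'t': 0.0, 'q': [1.11, 0.131, 1.489, -0.0, 1.523, -0.085], 'dq': [-0.001, 0.002, -0.002, 0.0, -0.001, 0.0], 'joint_torque': [-0.002, -55.984, -49.176, 0.077, 0.035, -0.0], 'tool_pos': [0.22, 0.558, 0.229], 'orientation': [-0.587, -3.086, 0.003], 'force': [0.437, 0.284, -0.503], 'wrist_torque': [-0.024, 0.029, -0.017], 'gripper_force': 0.0, 'opening': 0.093} 0.011
top 423.0490781445338 318.96177273421665 195.97987488346755 [ 0.363 -0.008  1.071] [[0.02, -1.0, 0.02], [-0.99, -0.02, -0.16], [0.16, -0.02, -0.99]]
side 423.12811276500526 323.10771612540606 208.3022316667573 [ 0.495 -0.941  0.418] [[1.0, -0.01, 0.02], [0.02, -0.36, -0.93], [0.02, 0.93, -0.36]]
wrist 276.18602137130006 318.5850718448503 202.6024433171452 [0.152 0.586 0.384] [[0.37, 0.93, -0.0], [0.9, -0.35, 0.27], [0.25, -0.1, -0.96]]
```

View pics/top0.png

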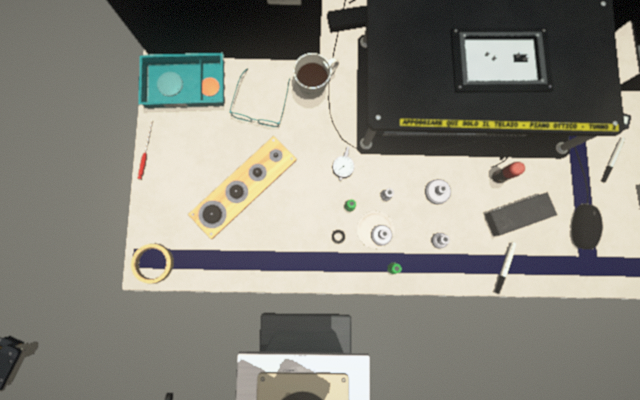

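View pics/side0.png

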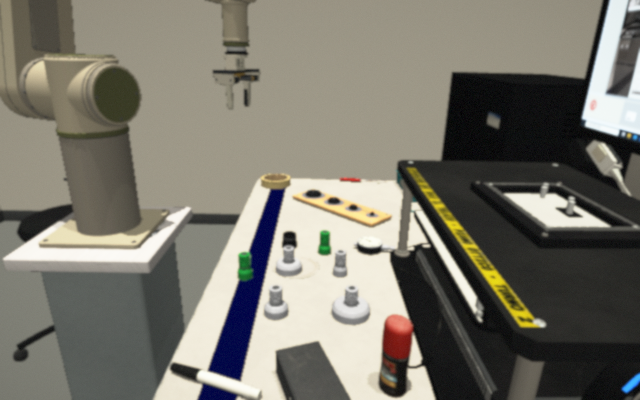

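The top view shows the bells at about (387,194) smallest, (438,190) largest, and (381,235) and (440,240) mid-sized. The green look-alikes are at (350,205) and (395,268), the loupe at (338,237) and the gauge at (343,165). The studs run from (277,155), the smallest, to (212,214), the largest. In the side view the raised black bench stands beyond the bells.

```bash
cat >> h.py <<'E'
def ray(c,uv,z):
    R=cv2.Rodrigues(np.array(c['rvec'],float))[0];t=np.array(c['tvec'],float).reshape(3)
    o=-R.T@t; d=R.T@np.array([(uv[0]-c['cx'])/c['fx'],(uv[1]-c['cy'])/c['fy'],1]); return o+d*(z-o[2])/d[2]
E
python3 - <<'E'
from h import *
for n in('top','side'):
    c=dict(np.load('last_%s.npz'%n)); W=points(c); Z=W[...,2]
    print(n)
    m=((Z>.008)&(Z<.075)&(W[...,0]>.2)&(W[...,0]<.75)&(abs(W[...,1])<.5)).astype(np.uint8)
    k,l,st,ce=cv2.connectedComponentsWithStats(m)
    for i in range(1,k):
        if st[i,4]<25: continue
        q=W[l==i]; h=np.nanpercentile(q[:,2],97); col=np.median(c['frame'][l==i],0)
        tp=q[q[:,2]>h-.008]
        print(ce[i].round(),st[i,2:],'h%.3f'%h,col,'min',q.min(0).round(3),'max',q.max(0).round(3),'topmid',((tp.min(0)+tp.max(0))/2).round(4)[:2],len(tp),'mid',tp.mean(0).round(4)[:2])
c=dict(np.load('last_top.npz'));f=c['frame']
W=points(c)
# studs: dark on board
hsv=cv2.cvtColor(f,cv2.COLOR_RGB2HSV)
m=((hsv[...,2]<110)).astype(np.uint8); m[:, :185]=0;m[:,300:]=0;m[:130]=0;m[240:]=0
k,l,st,ce=cv2.connectedComponentsWithStats(m)
for i in range(1,k):
    if st[i,4]>15: print('stud',ce[i].round(1),st[i],ray(c,ce[i],.02).round(4),np.nanmedian(W[...,2][l==i]).round(4))
# shelf
Z=W[...,2]; s=(Z>.1)&(W[...,0]>.3)
q=W[s]; print('shelf',np.percentile(q,[1,50,99],axis=0).round(3).tolist())
E
python3 - <<'E'
import cv2
i=cv2.imread('pics/top0.png')[130:290,180:480]
cv2.imwrite('pics/topc.png',cv2.resize(i,(800,427),interpolation=cv2.INTER_CUBIC))
E
```

```text
top
[254. 118.] [51 16 90] h0.045 [168.  191.5 177. ] min [0.719 0.077 0.009] max [0.749 0.206 0.046] topmid [0.7319 0.1432] 41 mid [0.7314 0.1421]
[428. 143.] [ 152   52 3382] h0.051 [54. 52. 48.] min [ 0.624 -0.5    0.008] max [ 0.75  -0.122  0.075] topmid [ 0.6712 -0.3168] 317 mid [ 0.6824 -0.2901]
[241. 187.] [ 108  103 4000] h0.026 [241. 216. 154.] min [0.425 0.035 0.008] max [0.692 0.298 0.03 ] topmid [0.5651 0.1674] 624 mid [0.5283 0.1953]
[343. 165.] [ 22  34 418] h0.024 [240. 244. 242.] min [ 0.581 -0.114  0.008] max [ 0.669 -0.06   0.026] topmid [ 0.6266 -0.0874] 367 mid [ 0.6156 -0.0876]
[141. 165.] [  9  27 109] h0.017 [222.  90.  80.] min [0.573 0.417 0.008] max [0.641 0.434 0.017] topmid [0.6072 0.4256] 104 mid [0.6074 0.425 ]
[500. 175.] [ 21  17 172] h0.073 [72.5 58.  51. ] min [ 0.583 -0.499  0.008] max [ 0.617 -0.475  0.075] topmid [ 0.5954 -0.4863] 28 mid [ 0.5929 -0.4818]
[438. 191.] [ 26  25 501] h0.051 [221. 218. 216.] min [ 0.525 -0.364  0.008] max [ 0.587 -0.299  0.054] topmid [ 0.5569 -0.3315] 68 mid [ 0.5566 -0.3315]
[387. 193.] [ 13  13 119] h0.052 [159. 15
[... 2772 characters left out ...]
in [ 0.443 -0.5    0.008] max [ 0.514 -0.458  0.04 ] topmid [ 0.4791 -0.479 ] 816 mid [ 0.4801 -0.4838]
[189. 370.] [ 47  17 356] h0.016 [45.5 45.5 42.5] min [ 0.3   -0.5    0.008] max [ 0.367 -0.476  0.017] topmid [ 0.3335 -0.4878] 356 mid [ 0.3296 -0.4904]
[414. 367.] [11  5 33] h0.033 [134. 129. 115.] min [ 0.623 -0.499  0.018] max [ 0.632 -0.481  0.035] topmid [ 0.6288 -0.4955] 17 mid [ 0.629  -0.4968]
stud [257.  171.9] [253 168   9   9  57] [0.5934 0.1294 0.02  ] 0.0235
stud [236.1 191.2] [230 185  13  14 140] [0.5426 0.1798 0.02  ] 0.0242
stud [211.8 213.8] [203 205  19  19 272] [0.4843 0.237  0.02  ] 0.0245
shelf [[0.652, -0.734, 0.106], [0.831, -0.336, 0.216], [0.955, 0.407, 0.255]]
```

View pics/topc.png

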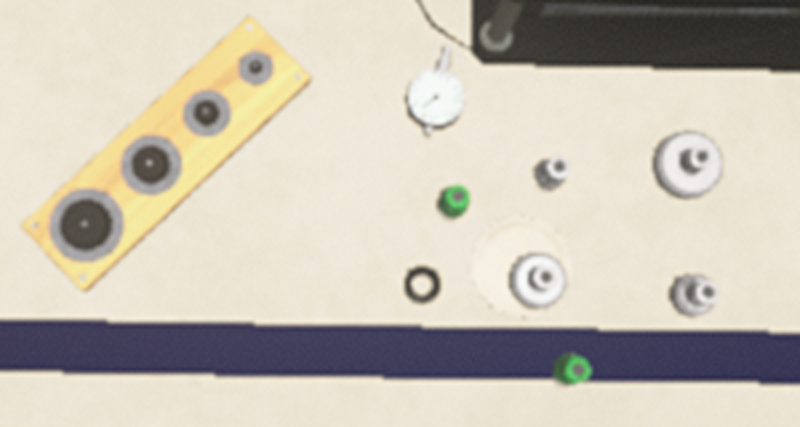

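The crop confirms the layout. The measured stud spacings are 71.6 and 81.7 mm against the given 72 and 82, and the bell diameters match the listed sizes. I'm moving toward bell_1 and turning the tool so the fingers close along world y.

Call:
move_arm:
  plan:
    - [0,0,-0.9,-0.6,-0.9,0,60]
    - [0,0,-0.9,-0.8,-0.9,0,60]
    - [0,0,-0.9,-0.8,-0.9,0,60]
    - [0,0,-0.9,-0.8,-0.9,0,60]
    - [0,0,0,-0.7,-1,0,60]
    - [0,0,0,-0.7,-1,0,60]
    - [0,0,0,-0.7,-1,0,60]
    - [0,0,0,-0.7,-1,0,60]
    - [0,0,0,-0.7,-1,0,60]
    - [0,0,0,-0.7,-1,0,60]
  force: 30

```text
t: 1.15
tool_pos: [0.3777, 0.3034, 0.2294]
orientation: [0.002, -3.141, 0.0]
force: [0.4, 0.2, 0.1]
opening: 0.0597
gripper_force: 0.0
```

Call:
move_arm:
  plan:
    - [0,0,0,-0.6,-1,0,60]
    - [0,0,0,-0.6,-1,0,60]
    - [0,0,0,-0.6,-1,0,60]
    - [0,0,0,-0.6,-1,0,60]
    - [0,0,0,-0.6,-1,0,60]
    - [0,0,0,-0.5,-1,0,60]
    - [0,0,0,-0.5,-1,0,60]
    - [0,0,0,0,-1,0,60]
    - [0,0,0,0,-1,0,60]
    - [0,0,0,0,-1,0,60]

```text
t: 2.15
tool_pos: [0.4774, 0.0536, 0.2293]
orientation: [0.002, -3.141, 0.0]
force: [1.4, 0.4, -1.5]
opening: 0.0599
gripper_force: 0.0
```

Run:
```python
from h import *
s=read_state();print(s['t'],np.round(s['tool_pos'],4),np.round(cv2.Rodrigues(np.array(s['orientation']))[0],3).tolist(),np.round(s['q'],2))
c=cam('wrist','w1.png')
```

```text
2.15 [0.4774 0.0536 0.2293] [[-1.0, -0.001, -0.001], [-0.001, 1.0, -0.0], [0.001, -0.0, -1.0]] [ 0.01 -0.2   1.81 -0.    1.53 -1.57]
```

View pics/w1.png

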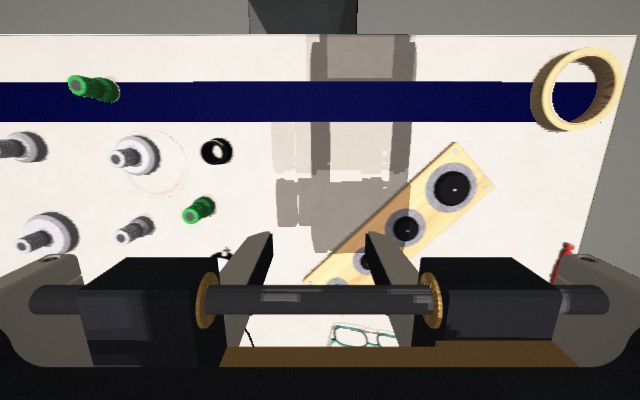

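The wrist view shows the studs at (452,188), (404,228) and (363,262). Bell_3 is near (133,155), bell_1 near (130,232) and bell_4 near (45,235). I'm cross-checking these against the top view.

Run:
```python
from h import *
c=dict(np.load('last_wrist.npz'));f=c['frame'];W=points(c);Z=W[...,2]
for nm,p in dict(b1=(.5445,-.1996),b3=(.443,-.186),b4=(.557,-.3315),b2=(.4313,-.3335)).items():
    r=np.hypot(W[...,0]-p[0],W[...,1]-p[1])
    q=W[(r<.05)&(Z>.044)&(Z<.06)]; 
    if len(q): print(nm,len(q),q.min(0).round(4),q.max(0).round(4),'mid',((q.min(0)+q.max(0))/2).round(4))
m=((f.max(-1)<45)&(Z<.035)&(Z>.012)&(W[...,1]>.05)&(W[...,0]<.66)).astype(np.uint8)
k,l,st,ce=cv2.connectedComponentsWithStats(m)
for i in range(1,k):
    if st[i,4]>60: print('stud',ce[i].round(1),st[i],ray(c,ce[i],.02).round(4))
# grey rings
q=W[(Z<.035)&(Z>.011)&(W[...,1]>.02)&(W[...,1]<.32)&(W[...,0]>.4)&(W[...,0]<.7)&(f[...,0].astype(int)-f[...,2]>30)]
print(cv2.minAreaRect(q[:,:2].astype(np.float32)*1000))
t=dict(np.load('last_top.npz'));W=points(t);f=t['frame'];Z=W[...,2]
q=W[(Z<.035)&(Z>.011)&(W[...,1]>.02)&(W[...,1]<.32)&(W[...,0]>.4)&(W[...,0]<.72)]
print('top board',cv2.minAreaRect(q[:,:2].astype(np.float32)*1000),np.median(q[:,2]))
s=W[(Z>.1)&(W[...,1]<-.15)&(W[...,1]>-.6)]; print('bench edge',np.percentile(s[:,0],[0,.5,2]),np.median(Z[(Z>.1)&(W[...,1]<-.15)]))
```

```text
b1 246 [ 0.5334 -0.2136  0.044 ] [ 0.554  -0.1908  0.0516] mid [ 0.5437 -0.2022  0.0478]
b3 304 [ 0.4313 -0.199   0.0441] [ 0.4531 -0.177   0.0518] mid [ 0.4422 -0.188   0.0479]
b4 263 [ 0.545  -0.3452  0.044 ] [ 0.5675 -0.3231  0.0524] mid [ 0.5563 -0.3341  0.0482]
b2 63 [ 0.4241 -0.3336  0.044 ] [ 0.442  -0.3247  0.0498] mid [ 0.4331 -0.3292  0.0469]
stud [451.4 188.1] [434 172  35  34 891] [0.4852 0.2335 0.02  ]
stud [405.1 228.3] [393 216  25  25 456] [0.543  0.1758 0.02  ]
((558.66748046875, 163.04873657226562), (87.71148681640625, 294.2327880859375), 45.182281494140625)
top board ((569.1676025390625, 156.40708923339844), (95.64273071289062, 325.2177734375), 47.31245803833008) 0.01470191667831881
bench edge [0.58489718 0.65091422 0.65257167] 0.2159246083784106
```

Call:
move_arm:
  plan:
    - [0,0,0,-0.27,-1,0.3,60]
    - [0,0,0,-0.27,-1,0.3,60]
    - [0,0,0,-0.27,-1,0.3,60]
    - [0,0,0,-0.27,-1,0.3,60]
    - [0,0,0,-0.27,-1,0.3,60]
    - [0,0,0,-0.27,-1,0.3,60]
    - [0,0,0,-0.27,-1,0.3,60]
    - [0,0,0,-0.27,-1,0.3,60]
    - [0,0,0,-0.27,-1,0.3,60]
    - [0,0,0,-0.24,-1,0.3,60]

```text
t: 3.2
tool_pos: [0.5447, -0.1961, 0.154]
orientation: [0.002, -3.141, -0.0]
force: [1.3, 0.4, 0.4]
opening: 0.06
gripper_force: 0.0
```

Call:
move_arm:
  plan:
    - [0,0,0,0,-0.18,0,60]
    - [0,0,0,0,0,0.5,60]
    - [0,0,0,0,0,0.6,60]
    - [0,0,0,0,0,0.6,60]
    - [0,0,0,0,0,0.6,60]
    - [0,0,0,0,0,0.6,60]
    - [0,0,0,0,0,0.6,60]
    - [0,0,0,0,0,0.6,60]
    - [0,0,0,0,0,0.4,60]
    - [0,0,0,0,0,0.3,60]

```text
t: 4.2
tool_pos: [0.5442, -0.1995, 0.0333]
orientation: [0.002, -3.141, -0.001]
force: [0.3, 0.6, -0.1]
opening: 0.0599
gripper_force: 0.0
```

Run:
```python
from h import *
s=read_state();print(s['t'],np.round(s['tool_pos'],4))
cam('wrist','w2.png');cam('side')
```

```text
4.2 [ 0.5442 -0.1995  0.0333]
```

View pics/w2.png

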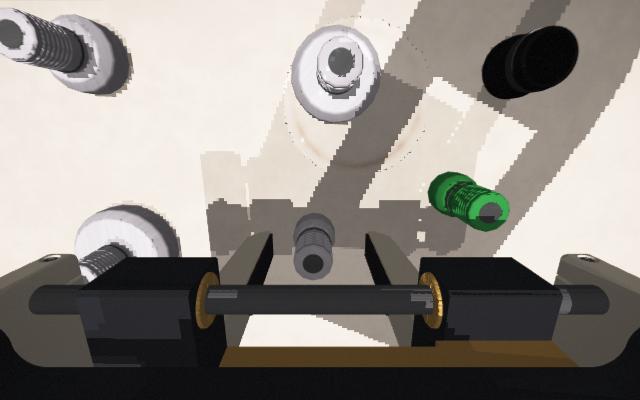

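Bell_1's neck top is at (313,263), between the fingers. I'll close on it and lift.

Call:
move_arm:
  plan:
    - [0,0,0,0,0,0,25]
    - [0,0,0,0,0,0,15]
    - [0,0,0,0,0,0,10]
    - [0,0,0,0,0,0,10]
    - [0,0,0,0,0,0,10]
    - [0,0,0,0,0,0,10]
    - [0,0,0,0,0,-0.2,10]
    - [0,0,0,0,0,-0.6,10]
    - [0,0,0,0,0,-0.8,10]
    - [0,0,0,0,0,-0.8,10]

```text
t: 5.3
tool_pos: [0.5447, -0.1997, 0.0963]
orientation: [-0.002, 3.141, -0.0]
force: [0.7, 0.1, -0.4]
opening: 0.0207
gripper_force: 30.0
```

```bash
cat >> h.py <<'E'
def held():
    s=read_state();p=np.array(s['tool_pos']);out={}
    for n in('wrist','top'):
        c=cam(n);W=points(c)
        q=W[(np.hypot(W[...,0]-p[0],W[...,1]-p[1])<.03)&(abs(W[...,2]-(p[2]+.013))<.01)&(c['frame'].std(-1)<25)]
        print(n,len(q),(q[:,:].min(0)-p).round(4) if len(q) else'',(q.max(0)-p).round(4) if len(q) else'')
E
python3 - <<'E'
from h import *
s=read_state();print(s['t'],np.round(s['tool_pos'],4),s['opening'],s['gripper_force'])
held()
c=dict(np.load('last_wrist.npz'));cv2.imwrite('pics/w3.png',c['frame'][...,::-1])
E
```

```text
5.3 [ 0.5447 -0.1997  0.0963] 0.020705455758122056 29.995137155056
wrist 2214 [-0.0117 -0.0253  0.003 ] [0.0107 0.026  0.023 ]
top 4 [-0.0058 -0.0105  0.0063] [-0.0028 -0.0047  0.0228]
```

View pics/w3.png

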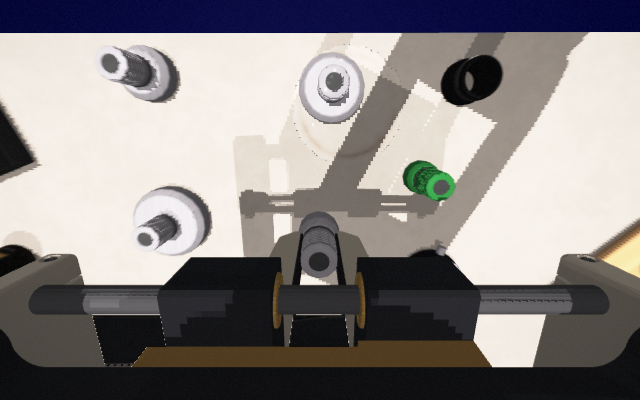

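Bell_1 is held with an opening of 20.7 mm, and its neck top is at (319,260), centred in the fingers. I'll carry it toward stud 1, moving along y first to stay clear of the raised bench.

Call:
move_arm:
  plan:
    - [0,0,0,0,0.5,-0.5,10]
    - [0,0,0,0,1,-0.5,10]
    - [0,0,0,0,1,0,10]
    - [0,0,0,0,1,0,10]
    - [0,0,0,0,1,0,10]
    - [0,0,0,0,1,0,10]
    - [0,0,0,0,1,0,10]
    - [0,0,0,0,1,0,10]
    - [0,0,0,0,1,0,10]
    - [0,0,0,0,1,0,10]

```text
t: 6.4
tool_pos: [0.5433, 0.0396, 0.1192]
orientation: [0.002, -3.14, -0.0]
force: [0.1, -0.4, -0.8]
opening: 0.0209
gripper_force: 30.0
```

Call:
move_arm:
  plan:
    - [0,0,0,-0.4,0.4,0,10]
    - [0,0,0,-0.5,0.4,0,10]
    - [0,0,0,-0.5,0.4,0,10]
    - [0,0,0,-0.5,0.3,0,10]
    - [0,0,0,-0.5,0.2,0,10]
    - [0,0,0,-0.5,0,0,10]
    - [0,0,0,-0.5,0,0,10]
    - [0,0,0,-0.3,0,0,10]
    - [0,0,0,-0.1,0,0,10]
    - [0,0,0,0,0,0,10]

```text
t: 7.4
tool_pos: [0.6389, 0.0806, 0.1193]
orientation: [0.002, -3.141, -0.0]
force: [-1.2, 0.6, -0.6]
opening: 0.0208
gripper_force: 30.0
```

```bash
cat >> h.py <<'E'
def studs(save=None):
    c=cam('wrist',save);f=c['frame'];W=points(c);Z=W[...,2]
    m=((f.max(-1)<60)&(Z<.032)&(Z>.014)&(W[...,1]>.03)&(W[...,1]<.3)&(W[...,0]<.66)&(W[...,0]>.44)).astype(np.uint8)
    k,l,st,ce=cv2.connectedComponentsWithStats(m)
    for i in range(1,k):
        if st[i,4]>60: print('stud',ce[i].round(1),st[i],ray(c,ce[i],.021).round(4))
E
python3 - <<'E'
from h import *
s=read_state();print(s['t'],np.round(s['tool_pos'],4),s['opening'],s['gripper_force'],np.round(s['q'],2))
studs('w4.png')
E
```

```text
7.4 [0.6389 0.0806 0.1193] 0.02079811533215779 29.995194375514984 [ 0.05  0.32  1.47  0.    1.35 -1.53]
stud [508.   26.4] [ 477    0   64   58 2937] [0.4883 0.2344 0.021 ]
stud [430.2  99.7] [ 409   78   43   44 1461] [0.5442 0.1775 0.021 ]
stud [369.5 158.8] [357 146  26  26 511] [0.5949 0.1276 0.021 ]
stud [320.7 205.4] [315 200  13  12 118] [0.6391 0.0832 0.021 ]
```

View pics/w4.png

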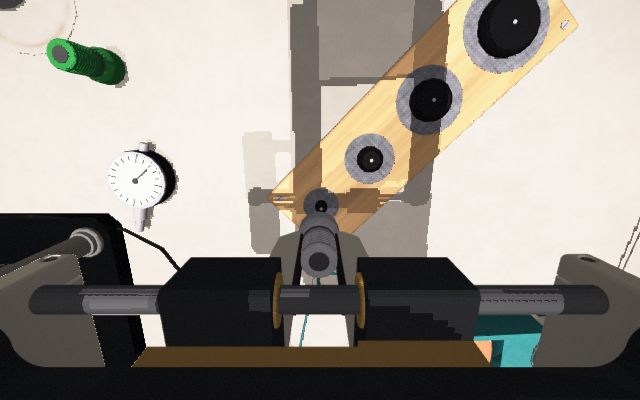

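All four studs are in view: (321,205), (370,159), (430,100) and (508,26). Stud 1 works out at about (0.6395, 0.0825), so I'll shift 2 mm and lower.

Call:
move_arm:
  plan:
    - [0,0,0,-0.02,0.08,0,10]
    - [0,0,0,0,0,0.5,10]
    - [0,0,0,0,0,0.5,10]
    - [0,0,0,0,0,0.5,10]
    - [0,0,0,0,0,0.5,10]
    - [0,0,0,0,0,0.4,10]
    - [0,0,0,0,0,0.2,10]
    - [0,0,0,0,0,0.12,10]
    - [0,0,0,0,0,0.08,10]
    - [0,0,0,0,0,0.02,10]

```text
t: 8.45
tool_pos: [0.6401, 0.0824, 0.0494]
orientation: [-0.002, 3.141, 0.0]
force: [-0.9, -0.9, -0.1]
opening: 0.0205
gripper_force: 30.0
```

Call:
move_arm:
  plan:
    - [0,0,0,0,0,0.02,10]
    - [0,0,0,0,0,0.02,10]
    - [0,0,0,0,0,0.01,10]
    - [0,0,0,0,0,0.01,10]
    - [0,0,0,0,0,0,10]
    - [0,0,0,0,0,0,10]
    - [0,0,0,0,0,0,10]
    - [0,0,0,0,0,0,10]
    - [0,0,0,0,0,0,10]
    - [0,0,0,0,0,0,10]

```text
t: 9.45
tool_pos: [0.6404, 0.0824, 0.0489]
orientation: [-0.002, 3.14, -0.0]
force: [-3.1, -0.1, 6.8]
opening: 0.0206
gripper_force: 30.0
```

Run:
```python
from h import *
s=read_state();print(s['t'],np.round(s['tool_pos'],4),s['opening'],np.round(s['force'],1))
```

```text
9.45 [0.6404 0.0824 0.0489] 0.020648289845761492 [-3.1 -0.1  6.8]
```

Contact is firm at 6.8 N with the rim at board height, so I'll release, rise and go for bell_2.

Call:
move_arm:
  plan:
    - [0,0,0,0,0,0,25]
    - [0,0,0,0,0,0,35]
    - [0,0,0,0,0,0,50]
    - [0,0,0,0,0,-0.3,55]
    - [0,0,0,0,0,-0.6,55]
    - [0,0,0,0,0,-0.8,55]
    - [0,0,0,0,0,-0.8,55]
    - [0,0,0,0.5,0,-0.7,55]
    - [0,0,0,1,0,-0.5,55]
    - [0,0,0,1,-0.2,0,55]

```text
t: 10.45
tool_pos: [0.5789, 0.0777, 0.1444]
orientation: [-0.003, 3.136, 0.001]
force: [-0.8, -0.0, 0.9]
opening: 0.0552
gripper_force: 0.0
```

Call:
move_arm:
  plan:
    - [0,0,0,0.9,-0.7,0,55]
    - [0,0,0,0.9,-1,0,55]
    - [0,0,0,0.9,-1,0,55]
    - [0,0,0,0.8,-1,0,55]
    - [0,0,0,0.8,-1,0,55]
    - [0,0,0,0.6,-1,0,55]
    - [0,0,0,0.5,-1,0,55]
    - [0,0,0,0.3,-1,0,55]
    - [0,0,0,0.2,-1,0,55]
    - [0,0,0,0,-1,0,55]

```text
t: 11.45
tool_pos: [0.43, -0.1666, 0.1419]
orientation: [-0.002, 3.14, -0.002]
force: [0.5, 0.9, 0.4]
opening: 0.0551
gripper_force: 0.0
```

```bash
cat >> h.py <<'E'
def bells():
    s=read_state();print(s['t'],np.round(s['tool_pos'],4))
    c=cam('wrist');W=points(c);Z=W[...,2]
    m=((Z>.044)&(Z<.056)&(c['frame'].std(-1)<15)&(W[...,1]<.0)&(W[...,0]<.6)).astype(np.uint8)
    k,l,st,ce=cv2.connectedComponentsWithStats(m)
    for i in range(1,k):
        if st[i,4]>60:
            q=W[l==i];print(ce[i].round(),st[i,4],'mid',((q.min(0)+q.max(0))/2).round(4),'size',(q.max(0)-q.min(0)).round(4))
E
python3 -c "
from h import *
bells()
c=cam('top');W=points(c);q=W[(np.hypot(W[...,0]-.6395,W[...,1]-.0855)<.03)];print('bell1 top z',np.nanpercentile(q[:,2],[50,90,97,99]))
q=q[q[:,2]>.054];print(q.mean(0))"
```

```text
11.45 [ 0.43   -0.1666  0.1419]
[257. 129.] 107 mid [ 0.36   -0.2193  0.0505] size [0.01   0.0091 0.0036]
[138. 207.] 480 mid [ 0.4314 -0.3365  0.0481] size [0.0221 0.022  0.0082]
[295. 218.] 430 mid [ 0.442  -0.1893  0.048 ] size [0.0213 0.0222 0.0074]
bell1 top z [0.01519181 0.06286324 0.06554585 0.06649241]
[0.6387354  0.08458669 0.06298271]
```

Call:
move_arm:
  plan:
    - [0,0,0,-0.03,-0.9,0,55]
    - [0,0,0,0,-0.9,0,55]
    - [0,0,0,0,-0.9,0,55]
    - [0,0,0,0,-0.9,0,55]
    - [0,0,0,0,-0.9,0,55]
    - [0,0,0,0,-0.9,0.1,55]
    - [0,0,0,0,-0.8,0.2,55]
    - [0,0,0,0,-0.53,0.2,55]
    - [0,0,0,0,0,0.4,55]
    - [0,0,0,0,0,0.5,55]

```text
t: 12.55
tool_pos: [0.4315, -0.3332, 0.1049]
orientation: [-0.002, 3.141, -0.0]
force: [-0.0, 0.3, -0.7]
opening: 0.0548
gripper_force: 0.0
```

Call:
move_arm:
  plan:
    - [0,0,0,0,0,0.6,55]
    - [0,0,0,0,0,0.6,55]
    - [0,0,0,0,0,0.6,55]
    - [0,0,0,0,0,0.5,55]
    - [0,0,0,0,0,0.4,55]
    - [0,0,0,0,0,0.2,55]
    - [0,0,0,0,0,0,55]
    - [0,0,0,0,0,0,35]
    - [0,0,0,0,0,0,25]
    - [0,0,0,0,0,0,15]

```text
t: 13.55
tool_pos: [0.4315, -0.3341, 0.0334]
orientation: [-0.002, 3.141, -0.001]
force: [0.1, -0.1, -0.9]
opening: 0.0357
gripper_force: 0.0
```

Run:
```python
from h import *
s=read_state();print(s['t'],np.round(s['tool_pos'],4),s['opening'],np.round(s['force'],1),s['gripper_force'])
```

```text
13.55 [ 0.4315 -0.3341  0.0334] 0.03567476152114909 [ 0.1 -0.1 -0.9] 0.0
```

Call:
move_arm:
  plan:
    - [0,0,0,0,0,0,10]
    - [0,0,0,0,0,0,10]
    - [0,0,0,0,0,0,10]
    - [0,0,0,0,0,-0.2,10]
    - [0,0,0,0,0,-0.6,10]
    - [0,0,0,0,0,-0.8,10]
    - [0,0,0,0,0,-0.8,10]
    - [0,0,0,0,0.5,-0.8,10]
    - [0,0,0,-0.2,1,-0.4,10]
    - [0,0,0,-0.2,1,0,10]

```text
t: 14.55
tool_pos: [0.4423, -0.2716, 0.1261]
orientation: [-0.0, 3.138, -0.004]
force: [-0.1, 0.2, -0.9]
opening: 0.021
gripper_force: 30.0
```

Call:
move_arm:
  plan:
    - [0,0,0,-0.3,1,0,10]
    - [0,0,0,-0.3,1,0,10]
    - [0,0,0,-0.3,1,0,10]
    - [0,0,0,-0.3,1,0,10]
    - [0,0,0,-0.3,1,0,10]
    - [0,0,0,-0.3,1,0,10]
    - [0,0,0,-0.3,1,0,10]
    - [0,0,0,-0.4,1,0,10]
    - [0,0,0,-0.4,1,0,10]
    - [0,0,0,-0.4,1,0,10]

```text
t: 15.55
tool_pos: [0.5236, -0.0199, 0.1239]
orientation: [-0.002, 3.141, -0.0]
force: [-0.2, -0.9, -0.9]
opening: 0.0206
gripper_force: 30.0
```

Call:
move_arm:
  plan:
    - [0,0,0,-0.5,1,0,10]
    - [0,0,0,-0.5,1,0,10]
    - [0,0,0,-0.5,1,0,10]
    - [0,0,0,-0.5,1,0,10]
    - [0,0,0,-0.5,1,0,10]
    - [0,0,0,-0.3,0.7,0,10]
    - [0,0,0,0,0.3,0,10]
    - [0,0,0,0,0,0,10]
    - [0,0,0,0,0,0,10]
    - [0,0,0,0,0,0,10]

```text
t: 16.55
tool_pos: [0.5927, 0.1281, 0.1228]
orientation: [0.001, -3.141, 0.0]
force: [-0.3, -0.4, -1.2]
opening: 0.0209
gripper_force: 30.0
```

Run:
```python
from h import *
s=read_state();print(s['t'],np.round(s['tool_pos'],4),s['opening'],np.round(s['force'],1),s['gripper_force'])
studs('w5.png');held()
```

```text
16.55 [0.5927 0.1281 0.1228] 0.02092408522783196 [-0.3 -0.4 -1.2] 29.99979257583618
stud [441.8  84.9] [ 413   55   58   60 2622] [0.4858 0.235  0.021 ]
stud [372.6 152.8] [ 354  134   39   39 1160] [0.5438 0.1783 0.021 ]
stud [318.1 200.1] [306 194  25  13 226] [0.5887 0.1281 0.021 ]
wrist 2276 [-0.011  -0.0254  0.003 ] [0.0109 0.0262 0.023 ]
top 6 [-0.005   0.0089  0.017 ] [-0.0012  0.0129  0.0228]
```

View pics/w5.png

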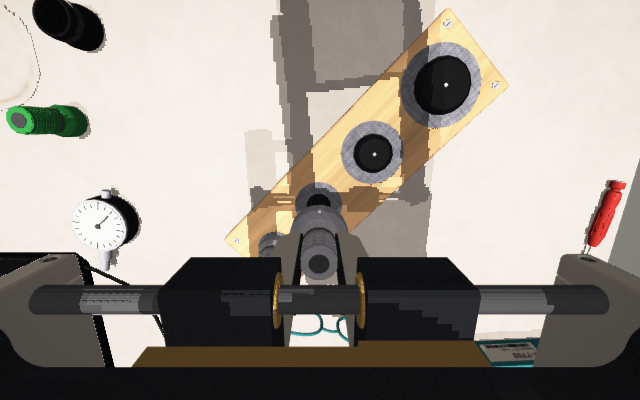

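Stud 2 sits partly hidden at (318,200), straight ahead of the bell in y. Measuring back from stud 3 gives (0.5945, 0.1275). I'll lower there.

Call:
move_arm:
  plan:
    - [0,0,0,-0.06,-0.01,0.3,10]
    - [0,0,0,0,0,0.5,10]
    - [0,0,0,0,0,0.5,10]
    - [0,0,0,0,0,0.5,10]
    - [0,0,0,0,0,0.4,10]
    - [0,0,0,0,0,0.3,10]
    - [0,0,0,0,0,0.2,10]
    - [0,0,0,0,0,0.12,10]
    - [0,0,0,0,0,0.06,10]
    - [0,0,0,0,0,0.03,10]

```text
t: 17.7
tool_pos: [0.5948, 0.1289, 0.0502]
orientation: [-0.002, 3.141, 0.0]
force: [0.2, -0.3, -0.2]
opening: 0.0207
gripper_force: 30.0
```

Call:
move_arm:
  plan:
    - [0,0,0,0,0,0.02,10]
    - [0,0,0,0,0,0.02,10]
    - [0,0,0,0,0,0.02,10]
    - [0,0,0,0,0,0.02,10]
    - [0,0,0,0,0,0.01,10]
    - [0,0,0,0,0,0,10]
    - [0,0,0,0,0,0,10]
    - [0,0,0,0,0,0,10]
    - [0,0,0,0,0,0,10]
    - [0,0,0,0,0,0,10]

```text
t: 18.7
tool_pos: [0.5945, 0.1288, 0.0477]
orientation: [-0.002, 3.142, 0.0]
force: [-0.2, -0.4, -1.3]
opening: 0.0205
gripper_force: 30.0
```

Run:
```python
from h import *
s=read_state();print(s['t'],np.round(s['tool_pos'],4),s['opening'],np.round(s['force'],1),s['gripper_force'])
```

```text
18.7 [0.5945 0.1288 0.0477] 0.020466552330304904 [-0.2 -0.4 -1.3] 29.999833703041077
```

Call:
move_arm:
  plan:
    - [0,0,0,0,0,0.02,10]
    - [0,0,0,0,0,0.02,10]
    - [0,0,0,0,0,0.01,10]
    - [0,0,0,0,0,0,10]
    - [0,0,0,0,0,0,10]
    - [0,0,0,0,0,0,10]
    - [0,0,0,0,0,0,10]
    - [0,0,0,0,0,0,10]
    - [0,0,0,0,0,0,10]
    - [0,0,0,0,0,0,10]

```text
t: 19.7
tool_pos: [0.5947, 0.1289, 0.0471]
orientation: [-0.002, 3.141, -0.0]
force: [-2.6, -0.5, 5.5]
opening: 0.0206
gripper_force: 30.0
```

Contact at board height. I'll release and go to bell_3.

Call:
move_arm:
  plan:
    - [0,0,0,0,0,0,25]
    - [0,0,0,0,0,0,35]
    - [0,0,0,0,0,0,50]
    - [0,0,0,0,0,-0.3,55]
    - [0,0,0,0,0,-0.6,55]
    - [0,0,0,0,0,-0.8,55]
    - [0,0,0,0,0,-0.8,55]
    - [0,0,0,0.4,0,-0.7,55]
    - [0,0,0,0.8,-0.5,-0.5,55]
    - [0,0,0,0.8,-0.8,0,55]

```text
t: 20.7
tool_pos: [0.5461, 0.0969, 0.1431]
orientation: [-0.004, 3.136, 0.001]
force: [0.1, 0.2, 0.6]
opening: 0.055
gripper_force: 0.0
```

Call:
move_arm:
  plan:
    - [0,0,0,0.6,-1,0,55]
    - [0,0,0,0.6,-1,0,55]
    - [0,0,0,0.6,-1,0,55]
    - [0,0,0,0.6,-1,0,55]
    - [0,0,0,0.6,-1,0,55]
    - [0,0,0,0.6,-1,0,55]
    - [0,0,0,0.5,-1,0,55]
    - [0,0,0,0,-1,0,55]
    - [0,0,0,0,-1,0,55]
    - [0,0,0,0,-1,0,55]

```text
t: 21.7
tool_pos: [0.4427, -0.1552, 0.1407]
orientation: [-0.002, 3.139, -0.002]
force: [-0.7, 0.6, 0.8]
opening: 0.0551
gripper_force: 0.0
```

```bash
python3 -c "
from h import *
bells()
c=cam('top');W=points(c);q=W[(np.hypot(W[...,0]-.5945,W[...,1]-.13)<.03)];print('bell2 top z',np.nanpercentile(q[:,2],[50,90,97,99]))
q=q[q[:,2]>.054];print(q.mean(0))"
```

```text
21.7 [ 0.4427 -0.1552  0.1407]
[242. 114.] 111 mid [ 0.36   -0.2194  0.0503] size [0.0106 0.0089 0.0032]
[282. 206.] 446 mid [ 0.4422 -0.1896  0.0482] size [0.0214 0.0219 0.0077]
[363. 277.] 84 mid [ 0.5145 -0.1106  0.0506] size [0.0115 0.01   0.0027]
bell2 top z [0.02041328 0.06259968 0.06523818 0.06702135]
[0.59350272 0.13120848 0.06315051]
```

Call:
move_arm:
  plan:
    - [0,0,0,0,-0.5,0,55]
    - [0,0,0,0,-0.5,0.2,55]
    - [0,0,0,0,-0.4,0.4,55]
    - [0,0,0,0,0,0.6,55]
    - [0,0,0,0,0,0.6,55]
    - [0,0,0,0,0,0.6,55]
    - [0,0,0,0,0,0.6,55]
    - [0,0,0,0,0,0.6,55]
    - [0,0,0,0,0,0.5,55]
    - [0,0,0,0,0,0.2,55]

```text
t: 22.8
tool_pos: [0.4412, -0.1882, 0.0293]
orientation: [0.002, -3.139, -0.002]
force: [-0.8, -0.1, -0.7]
opening: 0.0548
gripper_force: 0.0
```

Call:
move_arm:
  plan:
    - [0,0,0,0,0,0,45]
    - [0,0,0,0,0,0,35]
    - [0,0,0,0,0,0,25]
    - [0,0,0,0,0,0,10]
    - [0,0,0,0,0,0,10]
    - [0,0,0,0,0,0,10]
    - [0,0,0,0,0,0,10]
    - [0,0,0,0,0,0,10]
    - [0,0,0,0,0,0,10]
    - [0,0,0,0,0,0,10]

```text
t: 23.8
tool_pos: [0.4429, -0.1891, 0.032]
orientation: [-0.002, 3.141, -0.001]
force: [0.2, -0.5, 6.3]
opening: 0.021
gripper_force: 30.0
```

Call:
move_arm:
  plan:
    - [0,0,0,0,0,-0.1,10]
    - [0,0,0,0,0,-0.5,10]
    - [0,0,0,0,0,-0.8,10]
    - [0,0,0,0,0,-0.8,10]
    - [0,0,0,0,0.2,-0.8,10]
    - [0,0,0,-0.1,0.6,-0.6,10]
    - [0,0,0,-0.3,1,0,10]
    - [0,0,0,-0.3,1,0,10]
    - [0,0,0,-0.3,1,0,10]
    - [0,0,0,-0.3,1,0,10]

```text
t: 24.8
tool_pos: [0.4749, -0.0678, 0.1222]
orientation: [-0.001, 3.141, -0.0]
force: [0.4, -0.6, -1.1]
opening: 0.0207
gripper_force: 30.0
```

Call:
move_arm:
  plan:
    - [0,0,0,-0.3,1,0,10]
    - [0,0,0,-0.3,1,0,10]
    - [0,0,0,-0.3,1,0,10]
    - [0,0,0,-0.3,1,0,10]
    - [0,0,0,-0.3,1,0,10]
    - [0,0,0,-0.3,1,0,10]
    - [0,0,0,-0.3,1,0,10]
    - [0,0,0,-0.3,1,0,10]
    - [0,0,0,-0.2,1,0,10]
    - [0,0,0,0,0.8,0,10]

```text
t: 25.8
tool_pos: [0.5397, 0.1777, 0.1221]
orientation: [-0.003, 3.141, 0.0]
force: [-0.1, -1.3, -1.2]
opening: 0.0206
gripper_force: 30.0
```

Call:
move_arm:
  plan:
    - [0,0,0,0,0.1,0,10]
    - [0,0,0,0,0,0,10]
    - [0,0,0,0,0,0,10]
    - [0,0,0,0,0,0,10]
    - [0,0,0,0,0,0,10]
    - [0,0,0,0,0,0,10]
    - [0,0,0,0,0,0,10]
    - [0,0,0,0,0,0,10]
    - [0,0,0,0,0,0,10]
    - [0,0,0,0,0,0,10]

```text
t: 26.8
tool_pos: [0.5395, 0.1788, 0.1214]
orientation: [0.002, -3.142, 0.0]
force: [-0.1, -0.9, -1.6]
opening: 0.0207
gripper_force: 30.0
```

Run:
```python
from h import *
s=read_state();print(s['t'],np.round(s['tool_pos'],4),s['opening'],np.round(s['force'],1),s['gripper_force'])
studs('w6.png');held()
```

```text
26.8 [0.5395 0.1788 0.1214] 0.020699466843819157 [-0.1 -0.9 -1.6] 29.99953418970108
stud [381.  147.1] [ 355  120   54   54 2169] [0.4851 0.236  0.021 ]
stud [317.2 193.9] [302 190  31  10 145] [0.5289 0.1779 0.021 ]
wrist 2308 [-0.0119 -0.0254  0.003 ] [0.0102 0.0261 0.023 ]
top 0
```

View pics/w6.png

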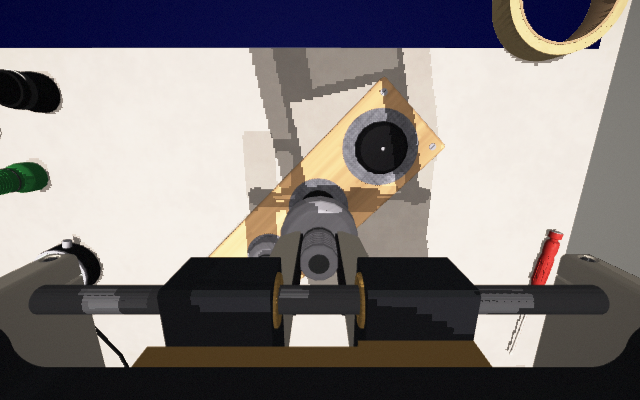

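Stud 3's front edge shows at (317,194) and stud 4 at (381,147). Stud 3 is therefore at about (0.543, 0.178). Lowering.

Call:
move_arm:
  plan:
    - [0,0,0,-0.17,-0.02,0.3,10]
    - [0,0,0,0,0,0.5,10]
    - [0,0,0,0,0,0.5,10]
    - [0,0,0,0,0,0.5,10]
    - [0,0,0,0,0,0.4,10]
    - [0,0,0,0,0,0.3,10]
    - [0,0,0,0,0,0.2,10]
    - [0,0,0,0,0,0.12,10]
    - [0,0,0,0,0,0.05,10]
    - [0,0,0,0,0,0.03,10]

```text
t: 27.95
tool_pos: [0.5441, 0.1783, 0.0493]
orientation: [-0.002, 3.141, 0.0]
force: [0.6, -0.5, -1.2]
opening: 0.0206
gripper_force: 30.0
```

Call:
move_arm:
  plan:
    - [0,0,0,0,0,0.02,10]
    - [0,0,0,0,0,0.02,10]
    - [0,0,0,0,0,0.02,10]
    - [0,0,0,0,0,0.02,10]
    - [0,0,0,0,0,0.02,10]
    - [0,0,0,0,0,0,10]
    - [0,0,0,0,0,0,10]
    - [0,0,0,0,0,0,10]
    - [0,0,0,0,0,0,10]
    - [0,0,0,0,0,0,10]

```text
t: 28.95
tool_pos: [0.5437, 0.1783, 0.0464]
orientation: [-0.002, 3.142, 0.0]
force: [0.2, -0.2, -1.3]
opening: 0.0201
gripper_force: 30.0
```

Call:
move_arm:
  plan:
    - [0,0,0,0,0,0.02,10]
    - [0,0,0,0,0,0.02,10]
    - [0,0,0,0,0,0.02,10]
    - [0,0,0,0,0,0,10]
    - [0,0,0,0,0,0,10]
    - [0,0,0,0,0,0,10]
    - [0,0,0,0,0,0,10]
    - [0,0,0,0,0,0,10]
    - [0,0,0,0,0,0,10]
    - [0,0,0,0,0,0,10]

```text
t: 29.95
tool_pos: [0.5438, 0.1783, 0.046]
orientation: [-0.002, 3.141, -0.0]
force: [-5.6, -1.9, 9.0]
opening: 0.0211
gripper_force: 30.0
```

Contact at the predicted height. I'll release and go to bell_4.

Call:
move_arm:
  plan:
    - [0,0,0,0,0,0,25]
    - [0,0,0,0,0,0,35]
    - [0,0,0,0,0,0,50]
    - [0,0,0,0,0,-0.3,55]
    - [0,0,0,0,0,-0.6,55]
    - [0,0,0,0,0,-0.8,55]
    - [0,0,0,0,0,-0.8,55]
    - [0,0,0,0,0,-0.7,55]
    - [0,0,0,0,-0.6,-0.5,55]
    - [0,0,0,0.2,-1,0,55]

```text
t: 30.95
tool_pos: [0.5406, 0.1383, 0.1408]
orientation: [-0.005, 3.137, 0.001]
force: [-0.3, -0.8, -0.5]
opening: 0.0551
gripper_force: 0.0
```

Call:
move_arm:
  plan:
    - [0,0,0,0,-1,0,55]
    - [0,0,0,0,-1,0,55]
    - [0,0,0,0,-1,0,55]
    - [0,0,0,0,-1,0,55]
    - [0,0,0,0,-1,0,55]
    - [0,0,0,0,-1,0,55]
    - [0,0,0,0,-1,0,55]
    - [0,0,0,0,-1,0,55]
    - [0,0,0,0,-1,0,55]
    - [0,0,0,0,-1,0,55]

```text
t: 31.95
tool_pos: [0.5384, -0.1138, 0.1379]
orientation: [0.001, -3.141, 0.001]
force: [0.7, -0.4, -0.0]
opening: 0.0551
gripper_force: 0.0
```

Call:
move_arm:
  plan:
    - [0,0,0,0,-1,0,55]
    - [0,0,0,0,-1,0,55]
    - [0,0,0,0,-1,0,55]
    - [0,0,0,-0.1,-1,0,55]
    - [0,0,0,-0.1,-1,0,55]
    - [0,0,0,-0.1,-0.7,0,55]
    - [0,0,0,-0.1,0,0,55]
    - [0,0,0,0,0,0,55]
    - [0,0,0,0,0,0,55]
    - [0,0,0,0,0,0,55]

```text
t: 32.95
tool_pos: [0.5492, -0.2532, 0.1374]
orientation: [0.004, -3.141, -0.001]
force: [-0.5, -0.6, 0.1]
opening: 0.0549
gripper_force: 0.0
```

```bash
python3 -c "
from h import *
bells()
c=cam('top');W=points(c);q=W[(np.hypot(W[...,0]-.5435,W[...,1]-.181)<.03)];print('bell3 top z',np.nanpercentile(q[:,2],[50,90,97,99]))
q=q[q[:,2]>.054];print(q.mean(0))"
```

```text
32.95 [ 0.5492 -0.2532  0.1374]
[482. 172.] 131 mid [ 0.5154 -0.109   0.0504] size [0.0109 0.0113 0.0035]
[230. 215.] 460 mid [ 0.5563 -0.3351  0.0478] size [0.0212 0.0222 0.0076]
[ 73. 249.] 257 mid [ 0.5914 -0.4935  0.05  ] size [0.0168 0.028  0.0119]
bell3 top z [0.03310035 0.06328795 0.06574785 0.06702077]
[0.54280825 0.1802792  0.06338665]
```

Call:
move_arm:
  plan:
    - [0,0,0,-0.1,-0.9,0,55]
    - [0,0,0,-0.1,-0.9,0,55]
    - [0,0,0,-0.08,-0.9,0.1,55]
    - [0,0,0,0,-0.55,0.3,55]
    - [0,0,0,0,0,0.6,55]
    - [0,0,0,0,0,0.6,55]
    - [0,0,0,0,0,0.6,55]
    - [0,0,0,0,0,0.6,55]
    - [0,0,0,0,0,0.6,55]
    - [0,0,0,0,0,0.5,55]

```text
t: 34.05
tool_pos: [0.556, -0.3347, 0.038]
orientation: [0.003, -3.141, -0.001]
force: [-0.2, -0.6, 0.5]
opening: 0.0551
gripper_force: 0.0
```

Call:
move_arm:
  plan:
    - [0,0,0,0,0,0.12,55]
    - [0,0,0,0,0,0,45]
    - [0,0,0,0,0,0,35]
    - [0,0,0,0,0,0,25]
    - [0,0,0,0,0,0,10]
    - [0,0,0,0,0,0,10]
    - [0,0,0,0,0,0,10]
    - [0,0,0,0,0,0,10]
    - [0,0,0,0,0,0,10]
    - [0,0,0,0,0,0,10]

```text
t: 35.05
tool_pos: [0.5567, -0.3357, 0.0376]
orientation: [-0.002, 3.141, -0.001]
force: [-0.8, 0.2, 5.2]
opening: 0.0205
gripper_force: 30.0
```

Call:
move_arm:
  plan:
    - [0,0,0,0,0,-0.1,10]
    - [0,0,0,0,0,-0.4,10]
    - [0,0,0,0,0,-0.7,10]
    - [0,0,0,0,0,-0.8,10]
    - [0,0,0,0,0,-0.8,10]
    - [0,0,0,0.2,0.5,-0.6,10]
    - [0,0,0,0.3,1,0,10]
    - [0,0,0,0.3,1,0,10]
    - [0,0,0,0.3,1,0,10]
    - [0,0,0,0.3,1,0,10]

```text
t: 36.05
tool_pos: [0.5212, -0.2223, 0.1235]
orientation: [-0.002, 3.14, -0.001]
force: [0.6, 1.0, -1.5]
opening: 0.0206
gripper_force: 30.0
```

Run:
```python
from h import *
s=read_state();print(np.round(s['tool_pos'],4),s['opening'],s['gripper_force'])
held();c=dict(np.load('last_wrist.npz'));cv2.imwrite('pics/w7.png',c['frame'][...,::-1])
```

```text
[ 0.5212 -0.2223  0.1235] 0.020595057261702392 29.999217689037323
wrist 2131 [-0.0112 -0.0254  0.003 ] [0.011  0.0264 0.023 ]
top 3 [-0.0089 -0.0131  0.0032] [-0.0085 -0.006   0.005 ]
```

View pics/w7.png

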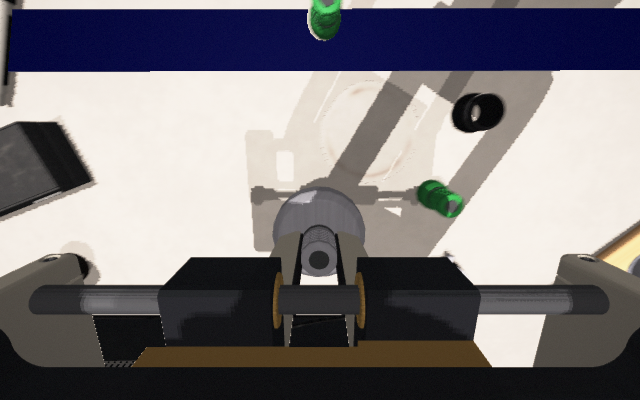

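Bell_4 is held upright, with its neck top at (319,262). I'll carry it to stud 4.

Call:
move_arm:
  plan:
    - [0,0,0,0.2,1,-0.2,10]
    - [0,0,0,0.2,1,-0.2,10]
    - [0,0,0,0.2,1,0,10]
    - [0,0,0,0.2,1,0,10]
    - [0,0,0,0.2,1,0,10]
    - [0,0,0,0.2,1,0,10]
    - [0,0,0,0.1,1,0,10]
    - [0,0,0,0.1,1,0,10]
    - [0,0,0,0,1,0,10]
    - [0,0,0,0,1,0,10]

```text
t: 37.15
tool_pos: [0.4866, 0.0274, 0.1334]
orientation: [-0.001, 3.14, -0.001]
force: [0.0, 0.1, -0.9]
opening: 0.0208
gripper_force: 30.0
```

Call:
move_arm:
  plan:
    - [0,0,0,0,1,0,10]
    - [0,0,0,0,1,0,10]
    - [0,0,0,0,1,0,10]
    - [0,0,0,0,1,0,10]
    - [0,0,0,0,1,0,10]
    - [0,0,0,0,1,0,10]
    - [0,0,0,0,1,0,10]
    - [0,0,0,0,0.8,0,10]
    - [0,0,0,0,0.3,0,10]
    - [0,0,0,0,0,0,10]

```text
t: 38.15
tool_pos: [0.4862, 0.2299, 0.1327]
orientation: [-0.004, 3.141, 0.0]
force: [-0.2, -0.3, -2.1]
opening: 0.0205
gripper_force: 30.0
```

Call:
move_arm:
  plan:
    - [0,0,0,0,0,0,10]
    - [0,0,0,0,0,0,10]
    - [0,0,0,0,0,0,10]
    - [0,0,0,0,0,0,10]
    - [0,0,0,0,0,0,10]
    - [0,0,0,0,0,0,10]
    - [0,0,0,0,0,0,10]
    - [0,0,0,0,0,0,10]
    - [0,0,0,0,0,0,10]
    - [0,0,0,0,0,0,10]

```text
t: 39.15
tool_pos: [0.4856, 0.2295, 0.1319]
orientation: [0.002, -3.142, 0.0]
force: [-0.2, 0.4, -2.1]
opening: 0.0204
gripper_force: 30.0
```

Call:
move_arm:
  plan:
    - [0,0,0,0,0.25,0.2,10]
    - [0,0,0,0,0,0.6,10]
    - [0,0,0,0,0,0.6,10]
    - [0,0,0,0,0,0.5,10]
    - [0,0,0,0,0,0.4,10]
    - [0,0,0,0,0,0.3,10]
    - [0,0,0,0,0,0.2,10]
    - [0,0,0,0,0,0.12,10]
    - [0,0,0,0,0,0.08,10]
    - [0,0,0,0,0,0.05,10]

```text
t: 40.15
tool_pos: [0.486, 0.2358, 0.0559]
orientation: [-0.002, 3.141, 0.0]
force: [0.0, -0.2, -1.5]
opening: 0.0206
gripper_force: 30.0
```

Call:
move_arm:
  plan:
    - [0,0,0,0,0,0.02,10]
    - [0,0,0,0,0,0.02,10]
    - [0,0,0,0,0,0.02,10]
    - [0,0,0,0,0,0.02,10]
    - [0,0,0,0,0,0.02,10]
    - [0,0,0,0,0,0.02,10]
    - [0,0,0,0,0,0,10]
    - [0,0,0,0,0,0,10]
    - [0,0,0,0,0,0,10]
    - [0,0,0,0,0,0,10]

```text
t: 41.15
tool_pos: [0.4857, 0.2357, 0.0526]
orientation: [-0.002, 3.142, -0.0]
force: [0.3, 0.8, -0.7]
opening: 0.0205
gripper_force: 30.0
```

Call:
move_arm:
  plan:
    - [0,0,0,0,0,0.02,10]
    - [0,0,0,0,0,0.02,10]
    - [0,0,0,0,0,0.02,10]
    - [0,0,0,0,0,0.02,10]
    - [0,0,0,0,0,0,10]
    - [0,0,0,0,0,0,10]
    - [0,0,0,0,0,0,10]
    - [0,0,0,0,0,0,10]
    - [0,0,0,0,0,0,10]
    - [0,0,0,0,0,0,10]

```text
t: 42.15
tool_pos: [0.4857, 0.2357, 0.0515]
orientation: [0.002, -3.142, 0.0]
force: [-4.5, -2.1, 8.2]
opening: 0.0204
gripper_force: 30.0
```

Contact is where expected. I'll release, retreat and check.

Call:
move_arm:
  plan:
    - [0,0,0,0,0,0,25]
    - [0,0,0,0,0,0,35]
    - [0,0,0,0,0,0,50]
    - [0,0,0,0,0,-0.3,55]
    - [0,0,0,0,0,-0.6,55]
    - [0,0,0,0,0,-0.8,55]
    - [0,0,0,0,0,-0.8,55]
    - [0,0,0,0,0,-0.8,55]
    - [0,0,0,0,-1,-0.8,55]
    - [0,0,0,0,-1,-0.5,55]

```text
t: 43.15
tool_pos: [0.4867, 0.1859, 0.1691]
orientation: [-0.004, 3.138, 0.001]
force: [0.5, -0.1, 0.7]
opening: 0.0549
gripper_force: 0.0
```

Call:
move_arm:
  plan:
    - [0,0,0,0.5,-1,0,55]
    - [0,0,0,0.5,-1,0,55]
    - [0,0,0,0.5,-1,0,55]
    - [0,0,0,0.5,-1,0,55]
    - [0,0,0,0,-1,0,55]
    - [0,0,0,0,-1,0,55]
    - [0,0,0,0,-1,0,55]
    - [0,0,0,0,-1,0,55]
    - [0,0,0,0,-0.5,0,55]
    - [0,0,0,0,0,0,55]

```text
t: 44.15
tool_pos: [0.4363, -0.0279, 0.1666]
orientation: [0.002, 3.14, -0.001]
force: [-1.2, 0.1, -0.0]
opening: 0.0553
gripper_force: 0.0
```

Run:
```python
from h import *
a=cam('top');b=cam('side');
for n,c in(('top',a),('side',b)):
  W=points(c)
  for nm,p in dict(s1=(.6395,.0825),s2=(.5945,.128),s3=(.5437,.178),s4=(.4857,.2357)).items():
    q=W[np.hypot(W[...,0]-p[0],W[...,1]-p[1])<.036]; z=q[:,2]; t=q[z>np.nanpercentile(z,98)-.006]
    sk=z[(z>.028)&(z<.045)]
    print(n,nm,'top',np.nanpercentile(z,98).round(4),'skirt',np.median(sk).round(4),'neck',t.mean(0).round(4)[:2])
t=a['frame'][110:250,180:380];s=b['frame'][160:280,250:430]
im=np.vstack([cv2.resize(t,(600,300)),cv2.resize(s,(600,300))])[...,::-1]
cv2.imwrite('pics/fin.png',cv2.resize(im,(600,600)))
```

```text
top s1 top 0.0657 skirt 0.0328 neck [0.6393 0.085 ]
top s2 top 0.0659 skirt 0.0331 neck [0.5939 0.1313]
top s3 top 0.0664 skirt 0.033 neck [0.5428 0.1808]
top s4 top 0.0658 skirt 0.0334 neck [0.4856 0.2384]
side s1 top 0.0627 skirt 0.036 neck [0.6384 0.0766]
side s2 top 0.0626 skirt 0.0329 neck [0.5937 0.1233]
side s3 top 0.0628 skirt 0.0323 neck [0.5432 0.1723]
side s4 top 0.0627 skirt 0.0324 neck [0.4847 0.2298]
```

View pics/fin.png

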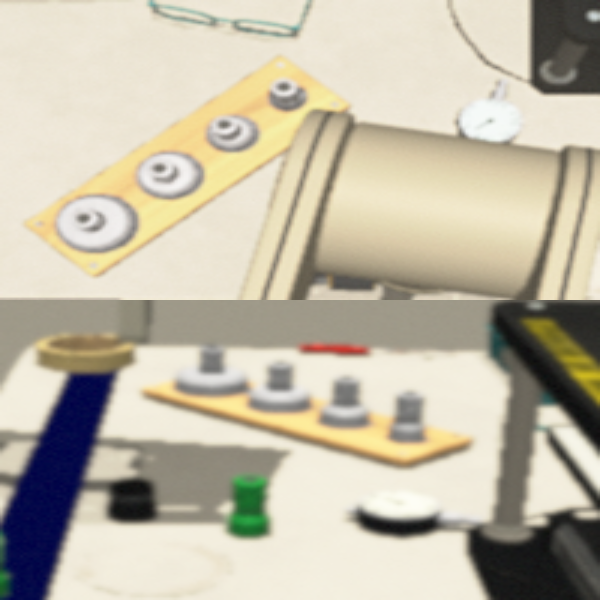

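All four bells stand upright and flat on their studs, tops at about 64 mm. In the picture they run smallest to largest from (287,92) to (97,222), and the gauge and loupe have not moved.

```bash
python3 -c "
from plant import *
print(close_job())"
```

```text
the job is handed in; nothing more can be done
None
```

The job is handed in: all four bells stand upright over their matching studs in order of size, rims down on the board, and the gauge, loupe and green look-alikes were not moved.

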